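Empty the spring clamp and hold it open to the size mark

TASK

Take the finished boxed set out of the spring clamp and stand it, upright as it is now, on the floor of the red open display tray. Then pull the clamp's jaw back by its black knob until the white pointer on the jaw is level with the red size mark, and hold it there so that a colleague can load the next box: the spring would close it again, so finish while still holding the knob. Do not shift the red mark, and leave the mug, the ribbon spool and the tape roll where they are.

Things in the scene. Friction and masses are not known exactly. Their poses are not given: they have to be found in the camera images.
- jig: the clamp jig, fixed to the table (its place and yaw differ from start to start): plywood base 285 (x) x 200 (y) x 12 high, x from -180 to +105; origin on the table under the jig. Its x axis runs from the knob end (towards the robot) to the wooden fence. Fence: x 83 to 101, 150 wide, top at z 57. The jaw slides along -x away from the fence
- boxed_set: grey and purple boxed card set, 45 thick x 131 wide x 101 tall as it stands, about 0.34 kg, loose in the 53 mm gap between jaw and fence on the 12 mm base, thickness along the jig's x, top at z 113. Origin at half height, in the middle of its large face at the fence; its x axis points up, y along the width, z through the thickness from fence to jaw
- set_centre (a point): centre of the boxed set's volume (22.5 from the large faces, 50.5 above its lower edge)
- tray: red open-topped display tray, loose, 0.4 kg: 100 (x) x 170 (y) outside, walls 2 thick, 47 high on the long sides and 54 on the short ones; floor 2 thick; origin under its centre, z up. The boxed set fits standing with its 131 width along the tray's y
- jaw (a joint): opening of the jaw in m: 0 = home, as the spring leaves it; grows to at most 0.115 as the jaw is pulled along the jig's -x. The return spring pulls with about 5 N at 0 and 14 N at 0.09; let go, the jaw runs home
- mark (a joint): setting of the red size mark in m, on the same scale as the jaw: the pointer is level with the mark when joint jaw equals joint mark (0.040 to 0.085). The mark sits stiffly on its scale
- pull_knob (a point): black upright round knob with a thin red ring, 22 across, fixed on the jaw's flat steel carriage (top at z 34). The point is the centre of its top, z 108, at home 45 to the -x side of the jig's origin; the knob is 74 tall. The jaw's wooden plate, top at z 52, begins 58 to the +x side of the knob's axis
- jaw_index (a point): tip of the white pointer, a bar 8 wide (x) and 24 long (y) at the right (-y) end of the jaw plate, top at z 37; moves with the jaw
- mark_line (a point): middle of the top of the red mark, a bar 8 wide (x) and 26 long (y), top at z 39, on a black rider on the aluminium scale along the right (-y) side of the jig; level with the pointer when both have the same x in the jig's frame
- mug: red spotted mug, 82x112x94, bystander; origin under it
- ribbon_spool: red ribbon spool with white flanges, 77x125x34, bystander; origin under it
- tape_roll: grey roll of tape, 107 across, 48 high, bystander; origin under it
Not all that is in view belongs to the job. Leave any green or pink look-alike of the boxed_set alone.

How it is judged (in metres and radians):
On the way, in this order (a step that is already met when the one before it is completed fails the run):
1. the boxed set stands upright on the floor of the tray, let go, the jaw still home (x of set_centre in the frame of tray between -0.03 and 0.03 m and y of set_centre in the frame of tray between -0.025 and 0.025 m and z of set_centre in the frame of tray between 0.044 and 0.062 m and angle between boxed_set's own x axis and vertical below 0.2 rad and angle between tray's own z axis and vertical below 0.15 rad and contact force between the fingers and boxed_set below 0.1 N and value of joint jaw below 0.01 m), for 0.2 s.
2. the jaw is pulled by the knob to within 8 mm of the red mark and held (x of jaw_index in the frame of mark_line between -0.008 and 0.008 m and contact force between the fingers and jaw above 3 N), for 0.3 s.
At the end, for the whole second after the job is handed in: The boxed set stands upright on the tray's floor, inside its walls and let go; the white pointer is within 8 mm of the red mark, at rest, with the fingers holding the knob against the spring (over 3 N) (all of step 2 and x of set_centre in the frame of tray between -0.03 and 0.03 m and y of set_centre in the frame of tray between -0.025 and 0.025 m and z of set_centre in the frame of tray between 0.044 and 0.062 m and angle between boxed_set's own x axis and vertical below 0.2 rad and angle between tray's own z axis and vertical below 0.15 rad and contact force between the fingers and boxed_set below 0.1 N and velocity of joint jaw between -0.01 and 0.01 m/s and linear speed of boxed_set below 0.02 m/s); the arm keeps its last pose, push and grip.
It fails at once if the red mark is shifted by more than 5 mm (distance of mark_line from where it was at the start of the episode above 0.005 m).
It fails at once if the mug is pushed more than 20 mm from its place (distance of mug from where it was at the start of the episode above 0.02 m).
It fails at once if the ribbon spool is pushed more than 20 mm from its place (distance of ribbon_spool from where it was at the start of the episode above 0.02 m).
It fails at once if the tape roll is pushed more than 20 mm from its place (distance of tape_roll from where it was at the start of the episode above 0.02 m).
It also fails if it takes over 51 s, if anything falls off the work surface, if the arm or the gripper's body presses on something with over 40 N, if the wrist force passes 120 N, or if a joint passes its speed limit or range.

ROBOT

A 7-joint arm with a two-finger parallel gripper is mounted at the origin on the work surface; the furniture and walls round the work are solid. World frame = base frame: x ahead of the robot, y to its left, z up, the work surface at z = 0. Lengths are in m, angles in degrees, forces in N, time in s.
With the tool pointing down it reaches from about 0.425 to 0.875 m from the base axis. Payload 4.7 kg.
Tool frame: the origin (TCP) lies at the very end of the fingers, on their centre line; the grasp point (between the pads) lies 19 mm behind it; z points along the fingers, y is the line along which they close (so a half turn about z gives the same grasp; the last joint's range is limited). The gripper opens to 85 mm and grips with 20 to 120 N. Pads are 22 mm wide; open, the fingers measure 114 mm over their backs; the gripper's body (76 mm by 85 mm) begins 54 mm behind the grasp point. The pads swing forward as they close: fully open they stand 13 mm farther back than shut.
Start: joints at [-69.322, 18.392, -4.016, 83.108, 1.295, 78.541, -3.26], TCP at [0.221, 0.611, 0.231] pointing down, gripper open.
Joint ranges: [-163.93, 163.93], [-17.29, 119.83], [-79.2, 71.16], [3.27, 140.29], [-89.18, 269.18], [5.43, 117.66], [-154.24, 154.24]. Speed limits (degrees/s): [147.25, 147.25, 180, 180, 180, 180, 180].

INTERFACE

Orientations are given as a 3x3 rotation matrix whose columns are the frame's x, y, z axes.
In Python, from station import arm gives the robot as it stands. Calls block until the motion is done:
- arm.move_pose(position, orientation): joint-space move of the TCP to a pose.
- arm.move_straight(position, orientation=None, vel=0.15, threshold=None): straight line of the TCP; orientation=None keeps the orientation; vel is the mean speed in m/s. With threshold (N) it stops when the force on the tool has changed by that much, and returns True; else False.
- arm.movej(angles): joint-space move.
- arm.set_gripper(opening, newtons=None): finger opening in m; newtons is the grip in N (None keeps the last); returns when the fingers have stopped.
- arm.hold(seconds).
- arm.inverse_kinematics(position, orientation): joint angles nearest the present ones, or None.
- arm.get_state(): the state.
- arm.get_image(name): name is "side" or "top"; returns (picture, depth): 384x512x3 uint8, blue, green, red; 384x512 float32, m along the optical axis (not along the pixel's ray), 0 where there is no reading.
- arm.camera_params(name): a dict with "intrinsics" (3x3 intrinsics, pixels), "dist" ([k1, k2, p1, p2, k3] as OpenCV has them; the pictures are not rectified), "R" (3x3) and "t" (3): a world point X has camera coordinates R X + t. Camera axes: x right, y down, z forward; pixel columns grow to the right and rows downward; lengths in m; the calibration is good to about 2 mm. A picture is of the moment at which its call begins. camera_params takes no time and is no camera call.
A pose or a line that the arm cannot do raises arm.Unreachable and nothing moves.
- arm.finish_job(): hands the job in; it is judged then, once.
Trained networks look in the newest picture that a camera, given by its name, has taken for a name from the list of things; names that differ only in an ending like _2 or _b are one class to them, and where a whole thing is asked for, a point or a joint stands for the part that bears it (a point fixed in the world has none). Each returns a list of dicts, best first, with "conf" (0 to 1); they miss things now and then, are a little off and sometimes report something else, mostly with a low value. They report only what shows in the picture. A call takes as long as a camera call. They do not tell look-alikes from the thing itself.
- arm.find_in(camera, thing): "at" ([row, column] in pixels, amid what is visible of it).
- arm.mark_of(camera, thing): "at" ([row, column] in pixels: a listed point, or the origin of a listed thing).
The state is a dict: "time_s": time; "q": joint angles; "dq": joint speeds; "joint_torque": joint torques, N m; "eef_pos": TCP position; "orientation": TCP orientation; "contact_force": force on the tool from outside, world axes, zero at the start; "ft_torque": the same for the moment, N m; "grip_width": finger opening in m; "gripper_force": force on a finger pad.
Only numpy, scipy, OpenCV 4.12 (cv2) and the standard library are available. Lean on these libraries where they do the work, as an engineer would, in place of code of your own. Each camera call takes 0.05 s, during which the arm holds its last target. There are 200 camera calls.

## Working session

There is one attempt and no reset: what is moved stays moved. The work goes in short steps, each a Python script; the robot and the scene stay as the last script left them, time stands still between calls to the robot, and variables do not carry over. Pictures are saved under pics/ and viewed, at most 10 in all, crops included, and the job is handed in when it is done.

```bash
ls; mkdir -p pics; cat > h.py <<'E'
import numpy as np, cv2
from station import arm
def ray(cam,rc):
    p=arm.camera_params(cam);K=np.array(p["intrinsics"]);R=np.array(p["R"]);t=np.array(p["t"])
    u=cv2.undistortPoints(np.array([[[rc[1],rc[0]]]],float),K,np.array(p["dist"]))[0,0]
    return -R.T@t, R.T@np.array([u[0],u[1],1.])
def at_z(cam,rc,z):
    o,d=ray(cam,rc); return o+d*(z-o[2])/d[2]
def at_depth(cam,rc,depth):
    o,d=ray(cam,rc); r,c=int(round(rc[0])),int(round(rc[1]))
    w=depth[max(r-1,0):r+2,max(c-1,0):c+2]; w=w[w>0]
    return o+d*np.median(w) if len(w) else None
def cloud(cam,depth):
    p=arm.camera_params(cam);K=np.array(p["intrinsics"]);R=np.array(p["R"]);t=np.array(p["t"])
    rr,cc=np.mgrid[0:384,0:512]
    u=cv2.undistortPoints(np.stack([cc,rr],-1).reshape(-1,1,2).astype(float),K,np.array(p["dist"]))[:,0]
    X=np.c_[u,np.ones(len(u))]*depth.reshape(-1,1)
    return ((X-t)@R).reshape(384,512,3)
E
python3 - <<'E'
from h import *
np.set_printoptions(precision=4,suppress=True)
for cam in ("top","side"):
    im,d=arm.get_image(cam); cv2.imwrite(f"pics/{cam}0.png",im); np.save(f"/tmp/{cam}0.npy",d)
    p=arm.camera_params(cam); print(cam,-np.array(p["R"]).T@p["t"])
    for n in ["jig","boxed_set","set_centre","tray","pull_knob","jaw_index","mark_line","mug","ribbon_spool","tape_roll"]:
        zs={"pull_knob":.108,"jaw_index":.037,"mark_line":.039,"set_centre":.0625,"boxed_set":.0625}
        for f in ("find_in","mark_of"):
            if f=="find_in" and n!="tray" and n!="boxed_set": continue
            for r in getattr(arm,f)(cam,n)[:3]:
                print(n,f,round(r["conf"],2),np.round(r["at"],1),at_z(cam,r["at"],zs.get(n,0)),at_depth(cam,r["at"],d))
print(arm.get_state()["time_s"])
E
```

```text
pics
top [ 0.0164 -0.2685  1.5375]
jig mark_of 0.86 [201.1 314.9] [ 0.5983 -0.1723  0.    ] [ 0.5847 -0.1745  0.0358]
boxed_set find_in 0.95 [177.3 324.8] [ 0.6623 -0.168   0.0625] [ 0.6405 -0.1714  0.1123]
boxed_set find_in 0.89 [195.8 241.3] [0.4791 0.0349 0.0625] [0.4665 0.0267 0.1024]
boxed_set find_in 0.58 [219.7 169.4] [0.3038 0.1908 0.0625] [0.2966 0.1793 0.0994]
boxed_set mark_of 0.79 [226.9 175.2] [0.2927 0.1628 0.0625] [0.293  0.1634 0.0605]
boxed_set mark_of 0.76 [203.8 244. ] [0.4598 0.0144 0.0625] [0.4646 0.0175 0.0467]
boxed_set mark_of 0.61 [172.9 324.3] [ 0.6753 -0.1599  0.0625] [ 0.6519 -0.1637  0.1148]
set_centre mark_of 0.96 [196.6 241.8] [0.4775 0.0322 0.0625] [0.465  0.0241 0.1024]
set_centre mark_of 0.64 [221.8 173.5] [0.3041 0.1761 0.0625] [0.2969 0.165  0.0993]
set_centre mark_of 0.57 [177.4 320.5] [ 0.6554 -0.1561  0.0625] [ 0.6342 -0.1598  0.1114]
tray find_in 0.94 [168.  178.9] [ 0.4849  0.2792 -0.    ] [0.4841 0.2783 0.0027]
tray mark_of 0.93 [171.7 181.7] [0.478 0.264 0.   ] [0.4774 0.2634 0.0018]
pull_knob mark_of 0.72 [202.  316.1] [ 0.5566 -0.1835  0.1
[... 1839 characters left out ...]
2]
pull_knob mark_of 0.66 [162.9 252.7] [0.5707 0.1822 0.108 ] [0.6504 0.3486 0.0215]
jaw_index mark_of 0.73 [246.4 339.8] [ 0.6216 -0.2598  0.037 ] [ 0.6319 -0.2484  0.0255]
jaw_index mark_of 0.23 [162.1 250.1] [0.63   0.3298 0.037 ] [0.6391 0.3491 0.0271]
mark_line mark_of 0.62 [256.5 321.4] [ 0.5505 -0.2758  0.039 ] [ 0.5501 -0.2762  0.0394]
mug mark_of 0.64 [162.7 253. ] [ 0.6722  0.3913 -0.    ] [0.6516 0.3484 0.0223]
ribbon_spool mark_of 0.79 [329.9 321.5] [ 0.4381 -0.446   0.    ] [ 0.4362 -0.4482  0.0034]
tape_roll mark_of 0.65 [296.6 387.2] [ 0.6387 -0.4324  0.    ] [ 0.5972 -0.4647  0.0475]
tape_roll mark_of 0.48 [218.9 335.2] [ 0.7287 -0.1008  0.    ] [ 0.6321 -0.2138  0.0956]
1.3
```

```bash
python3 - <<'E'
import cv2
a=cv2.imread("pics/top0.png")[90:310,140:420]; cv2.imwrite("pics/top0c.png",cv2.resize(a,(763,600),interpolation=cv2.INTER_CUBIC))
a=cv2.imread("pics/side0.png")[130:350,140:420]; cv2.imwrite("pics/side0c.png",cv2.resize(a,(763,600),interpolation=cv2.INTER_CUBIC))
E
```

```text
(no output)
```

View pics/top0c.png

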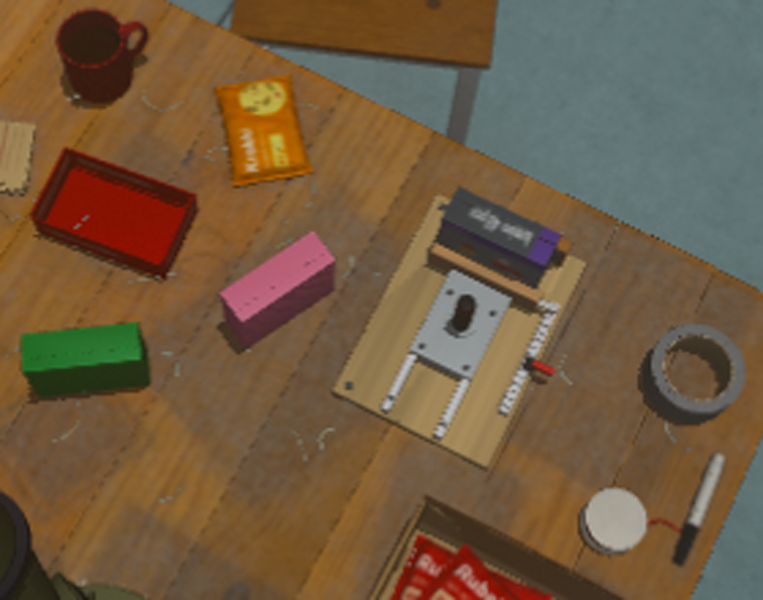

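View pics/side0c.png

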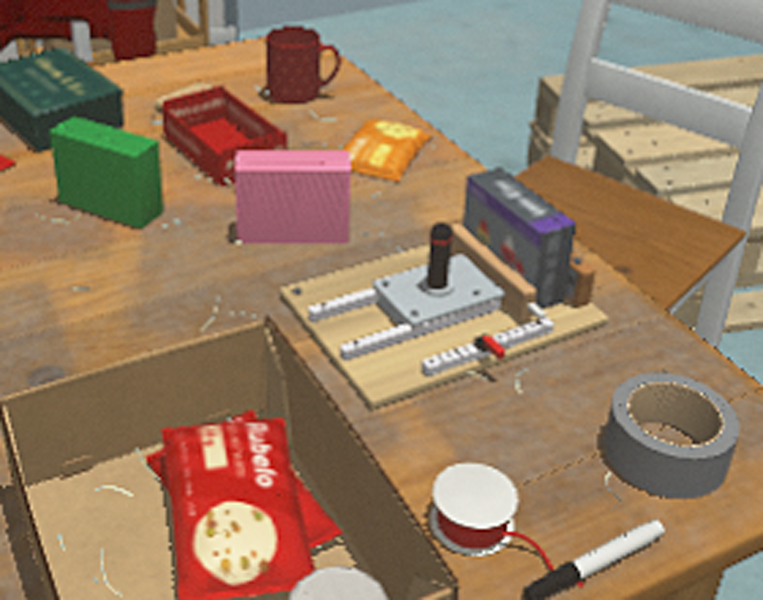

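The grey/purple set stands in the jig at about (0.64, -0.17), with the knob in front of it. The red tray is at about (0.48, 0.27), and the pink and green look-alikes lie between them. Next I fit poses from the depth clouds.

```bash
python3 - <<'E'
from h import *
np.set_printoptions(precision=4,suppress=True)
for cam in ("top","side"):
    d=np.load(f"/tmp/{cam}0.npy"); im=cv2.imread(f"pics/{cam}0.png"); P=cloud(cam,d); ok=d>0
    def rect(name,m,c):
        q=P[m&ok]
        if len(q)<8: print(cam,name,"few",len(q)); return
        r=cv2.minAreaRect(q[:,:2].astype(np.float32)*1000); print(cam,name,len(q),"c",np.round(r[0],1),"size",np.round(r[1],1),"ang",round(r[2],1),"z",np.median(q[:,2]))
        o=np.round(cv2.boxPoints(r)).astype(int).tolist(); print("   ",o)
    near=lambda x,y,r:np.hypot(P[...,0]-x,P[...,1]-y)<r
    z=P[...,2]
    rect("boxtop",near(.64,-.165,.12)&(z>.104)&(z<.122)&~near(.55,-.17,.04),0)
    rect("pinktop",near(.466,.027,.1)&(z>.092)&(z<.125),0)
    rect("knobtop",near(.55,-.17,.04)&(z>.098)&(z<.12),0)
    rect("carriage",near(.57,-.18,.08)&(z>.028)&(z<.039),0)
    rect("base",near(.58,-.18,.22)&(z>.007)&(z<.017),0)
    b,g,rr=[im[...,i].astype(int) for i in range(3)]
    rect("tray all",near(.478,.264,.14)&(rr>60)&(rr>2.2*g)&(rr>2.2*b)&(z<.07),0)
    rect("tray floor",near(.478,.264,.11)&(rr>60)&(rr>2.2*g)&(z<.012)&(z>-.006),0)
    rect("tray rim",near(.478,.264,.14)&(z>.041)&(z<.062),0)
    rect("mark",near(.549,-.279,.03)&(rr>90)&(rr>2*g)&(rr>2*b),0)
    rect("mug",near(.665,.392,.12)&(z>.02),0)
E
```

```text
top boxtop 592 c [ 651.8 -161.5] size [ 50.7 129. ] ang 1.2 z 0.11219597707735271
    [[625, -98], [628, -226], [678, -225], [676, -96]]
top pinktop 602 c [482.6  33.5] size [ 48.  131.5] ang 64.7 z 0.10006487672296482
    [[413, 40], [532, -16], [552, 27], [433, 83]]
top knobtop 44 c [ 552.5 -169.2] size [19.6 19.4] ang 37.7 z 0.10652487509182429
    [[539, -168], [551, -183], [566, -171], [554, -156]]
top carriage 681 c [ 556.1 -188.7] size [124.8 137.6] ang 5.1 z 0.034126910164657666
    [[488, -126], [500, -263], [624, -252], [612, -115]]
top base 2792 c [ 574.4 -185.1] size [415.9 424.6] ang 10.4 z 0.011961388906195112
    [[332, -14], [408, -431], [817, -357], [741, 61]]
top tray all 1666 c [491.3 261.7] size [121.6 176.4] ang 7.7 z 0.004726626629945111
    [[419, 341], [443, 166], [563, 182], [540, 357]]
top tray floor 1103 c [491.5 263.1] size [120.  171.1] ang 7.0 z 0.0022074380036480397
    [[422, 341], [442, 171], [561, 185], [541, 355]]
top tray rim 226 c [482.4 260.9] size [103.6 177.3] ang 7.8 z 0.04712100226060856
    [[419, 342], [443, 166], [546, 180], [522, 356]]
to
[... 934 characters left out ...]
94, -204], [495, 36]]
side tray all 693 c [483.6 263.6] size [103.2 182.5] ang 7.1 z 0.029218386790904827
    [[421, 348], [444, 167], [546, 179], [524, 360]]
side tray floor 244 c [483.7 262.8] size [101.4 175.1] ang 7.4 z 0.005319677556535733
    [[422, 343], [445, 169], [545, 182], [523, 356]]
side tray rim 286 c [484.4 262.2] size [103.4 179.2] ang 7.7 z 0.04788337325236595
    [[421, 344], [445, 166], [548, 180], [524, 358]]
side mark 32 c [ 549.  -270.3] size [31.5  8.2] ang 89.7 z 0.03982106114882239
    [[545, -286], [553, -286], [553, -255], [545, -255]]
side mug 508 c [647.3 377.6] size [ 85.7 103.9] ang 20.9 z 0.0701237267359929
    [[589, 411], [626, 314], [706, 344], [669, 441]]
```

The sizes match what was given: top 50×129 for 45×131, rim 103×178 for 100×170, knob 20 across. Box yaw is about 0.6° and tray yaw about 7.6°. Next I check the jig yaw and reachability, then grasp.

```bash
cat >> h.py <<'E'
def ori(yaw,flip=False):
    # tool z down, tool y along direction yaw(deg)
    a=np.radians(yaw+(180 if flip else 0)); y=np.array([np.cos(a),np.sin(a),0]); z=np.array([0,0,-1.])
    return np.c_[np.cross(y,z),y,z]
E
python3 - <<'E'
from h import *
np.set_printoptions(precision=4,suppress=True)
s=arm.get_state(); print(s["orientation"],s["eef_pos"],s["contact_force"])
for cam in ("top","side"):
    d=np.load(f"/tmp/{cam}0.npy"); P=cloud(cam,d)
    x,y,z=P[...,0],P[...,1],P[...,2]
    m=(d>0)&(x>.405)&(x<.72)&(y>-.29)&(y<-.045)&(z>.0085)&(z<.0165)
    k=cv2.morphologyEx(m.astype(np.uint8),cv2.MORPH_OPEN,np.ones((3,3)))>0
    r=cv2.minAreaRect(P[k][:,:2].astype(np.float32)*1000); print(cam,r,cv2.boxPoints(r).round().tolist())
for fl in (0,1):
    for p,yw in [((.653,-.16,.068),.7),((.653,-.16,.26),.7),((.4835,.2615,.26),7.6),((.4835,.2615,.058),7.6),((.5528,-.168,.075),0.7),((.5528,-.168,.075),90.7),((.478,-.168,.075),0.7),((.478,-.168,.075),90.7)]:
        q=arm.inverse_kinematics(np.array(p),ori(yw,fl)); print(fl,p,yw,None if q is None else np.round(q,0))
E
```

```text
[[-0.9405  0.3399  0.0001]
 [ 0.3399  0.9405 -0.    ]
 [-0.0001  0.     -1.    ]] [0.221  0.6113 0.2313] [ 0.1207 -0.9925  0.5935]
top ((560.227783203125, -167.9325714111328), (285.1320495605469, 197.3649444580078), 1.5805357694625854) [[415.0, -73.0], [420.0, -271.0], [705.0, -263.0], [700.0, -65.0]]
side ((559.3388061523438, -166.6153564453125), (283.5133056640625, 202.13194274902344), 2.027742385864258) [[414.0, -71.0], [421.0, -273.0], [705.0, -263.0], [697.0, -61.0]]
0 (0.653, -0.16, 0.068) 0.7 [-26.  37.  52.  91. -31.  67.  34.]
0 (0.653, -0.16, 0.26) 0.7 [-24.  26.  50.  79. -20.  84.  26.]
0 (0.4835, 0.2615, 0.26) 7.6 [-48.   5.  18.  96.  -2.  79. -22.]
0 (0.4835, 0.2615, 0.058) 7.6 [-47.  15.  18. 109.  -6.  56. -19.]
0 (0.5528, -0.168, 0.075) 0.7 [-28.  24.  51. 105. -21.  61.  32.]
0 (0.5528, -0.168, 0.075) 90.7 [-25.  22.  47. 105. -18.  61. 120.]
0 (0.478, -0.168, 0.075) 0.7 [-32.  13.  54. 115. -12.  58.  28.]
0 (0.478, -0.168, 0.075) 90.7 [-32.  13.  54. 115. -12.  58. 118.]
1 (0.653, -0.16, 0.068) 0.7 [ -31.   42.   61.   91.  -38.   70. -141.]
1 (0.653, -0.16, 0.26) 0.7 [ -30.   30.   61.   79.  -26.   86. -149.]
1 (0.4835, 0.2615, 0.26) 7.6 [ 27.  15. -68.  93.  14.  81. 146.]
1 (0.4835, 0.2615, 0.058) 7.6 [ 24.  32. -67. 107.  33.  64. 132.]
1 (0.5528, -0.168, 0.075) 0.7 [ -35.   28.   61.  105.  -27.   63. -143.]
1 (0.5528, -0.168, 0.075) 90.7 [-27.  23.  49. 105. -20.  61. -59.]
1 (0.478, -0.168, 0.075) 0.7 [ -39.   15.   62.  115.  -16.   58. -149.]
1 (0.478, -0.168, 0.075) 90.7 [-31.  12.  52. 115. -11.  58. -63.]
```

```bash
python3 - <<'E'
from h import *
np.set_printoptions(precision=4,suppress=True)
O=ori(1.3)
arm.set_gripper(.085,60)
arm.move_pose([.652,-.160,.26],O)
arm.move_straight([.652,-.160,.15],vel=.2)
print("touch",arm.move_straight([.652,-.160,.068],vel=.08,threshold=8))
im,d=arm.get_image("side"); cv2.imwrite("pics/g1.png",cv2.resize(im[150:300,230:430],(800,600)))
s=arm.get_state(); print(s["eef_pos"],s["contact_force"],s["time_s"])
arm.set_gripper(0,60); s=arm.get_state(); print(s["grip_width"],s["gripper_force"],s["contact_force"],s["eef_pos"])
E
```

```text
touch False
[ 0.6525 -0.1602  0.0688] [-0.3531  0.6356  0.1852] 6.5417
0.04443576306895449 61.705673933029175 [0.11   0.3299 2.1814] [ 0.6524 -0.16    0.0685]
```

View pics/g1.png

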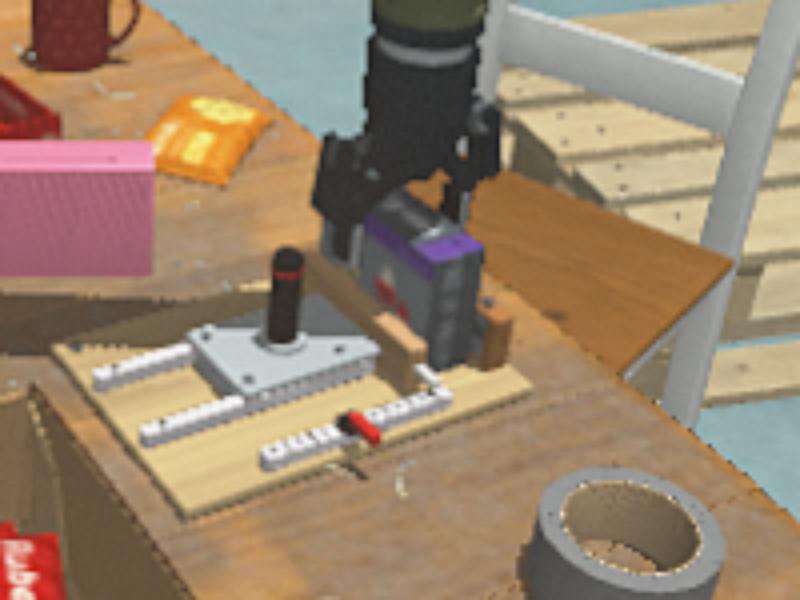

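Grasp is good: 44.4 mm opening at 62 N. Now lift, carry and place.

```bash
python3 - <<'E'
from h import *
np.set_printoptions(precision=4,suppress=True)
arm.move_straight([.652,-.160,.27],vel=.15)
s=arm.get_state(); print(s["grip_width"],s["contact_force"])
arm.move_pose([.4835,.2615,.27],ori(7.6))
arm.move_straight([.4835,.2615,.14],vel=.2)
im,d=arm.get_image("side"); cv2.imwrite("pics/p1.png",cv2.resize(im[100:250,140:340],(800,600)))
P=cloud("side",d); x,y,z=P[...,0],P[...,1],P[...,2]
s=arm.get_state(); print(s["grip_width"],s["contact_force"],s["eef_pos"],s["time_s"])
m=(d>0)&(abs(x-.4835)<.12)&(abs(y-.2615)<.12)&(z>.041)&(z<.060)
r=cv2.minAreaRect(P[m][:,:2].astype(np.float32)*1000);print("rim",r)
m=(d>0)&(abs(x-.4835)<.12)&(abs(y-.2615)<.12)&(z>.07)&(z<.12); q=P[m]; print("box bottom",np.percentile(q[:,2],[1,5]),"y range",q[:,1].min(),q[:,1].max(),"x",q[:,0].min(),q[:,0].max())
E
```

```text
0.044212949680582536 [ 0.0281  0.0424 -2.993 ]
0.04403796856134544 [ 0.1577  0.5977 -2.4884] [0.4849 0.2618 0.1415] 11.0083
rim ((464.8604736328125, 285.86212158203125), (116.97974395751953, 244.94686889648438), 20.79894256591797)
box bottom [0.0874 0.0897] y range 0.19300077252679262 0.37651193297885094 x 0.4555682694815926 0.6034271350183478
```

View pics/p1.png

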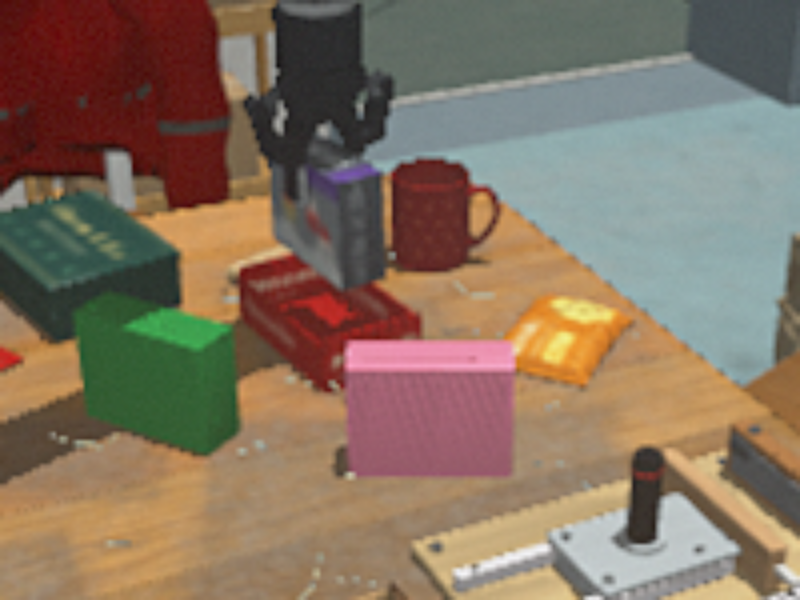

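The set hangs upright and centred over the tray, with its near edge at y=0.193 against 0.194 expected. Lowering until contact.

```bash
python3 - <<'E'
from h import *
np.set_printoptions(precision=4,suppress=True)
arm.move_straight([.4835,.2615,.075],vel=.1)
print("touch",arm.move_straight([.4835,.2615,.056],vel=.03,threshold=4))
s=arm.get_state(); print(s["eef_pos"],s["contact_force"],s["time_s"])
arm.set_gripper(.085); arm.hold(.2)
arm.move_straight([.4835,.2615,.20],vel=.15)
arm.move_pose([.4835,.10,.25],ori(7.6))
for cam in("top","side"):
    im,d=arm.get_image(cam); cv2.imwrite(f"pics/q_{cam}.png",im)
    P=cloud(cam,d); x,y,z=P[...,0],P[...,1],P[...,2]
    n=(d>0)&(np.hypot(x-.4835,y-.2615)<.1)
    for lo,hi in((.094,.115),):
        m=n&(z>lo)&(z<hi); r=cv2.minAreaRect(P[m][:,:2].astype(np.float32)*1000); print(cam,m.sum(),r,np.median(z[m]))
    m=(d>0)&(np.hypot(x-.4835,y-.2615)<.13)&(z>.04)&(z<.06);r=cv2.minAreaRect(P[m][:,:2].astype(np.float32)*1000); print("rim",r)
print(arm.get_state()["time_s"])
im=cv2.imread("pics/q_side.png");cv2.imwrite("pics/q.png",cv2.resize(im[120:270,140:340],(800,600)))
E
```

```text
touch True
[0.4833 0.2615 0.0585] [-0.3282 -0.7924  4.5904] 12.3583
top 85 ((475.7157287597656, 315.3268127441406), (47.82037353515625, 20.316831588745117), 9.064236640930176) 0.10132560995280858
rim ((467.10626220703125, 266.3167724609375), (179.84922790527344, 98.90312957763672), 86.31796264648438)
side 265 ((484.0447692871094, 259.2705078125), (47.021095275878906, 134.51589965820312), 9.053032875061035) 0.10420282184291696
rim ((483.97711181640625, 262.7457275390625), (101.50160217285156, 177.1728515625), 7.762759685516357)
14.9583
```

View pics/q.png

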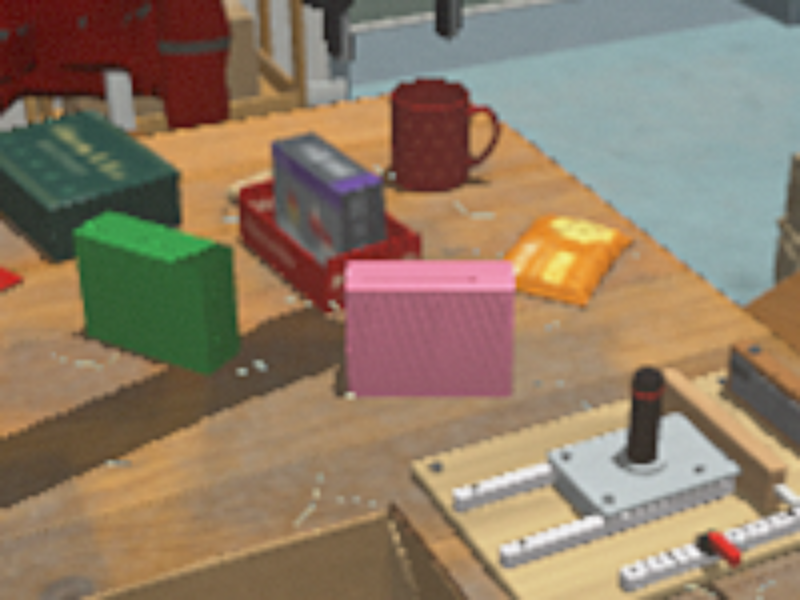

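The set stands in the tray, centred to within 4 mm, top at z≈0.104. Next I check clearance for the pull (carton to the lower left) and take the knob.

```bash
python3 - <<'E'
from h import *
np.set_printoptions(precision=4,suppress=True)
K=[]
for cam in ("top","side"):
    d=np.load(f"/tmp/{cam}0.npy"); P=cloud(cam,d); x,y,z=P[...,0],P[...,1],P[...,2]
    m=(d>0)&(x>.38)&(x<.52)&(y>-.27)&(y<-.08)&(z>.045); print(cam,"obst",m.sum(),P[m][:,0].max() if m.any() else "", P[m][:,1].max() if m.any() else "",z[m].max() if m.any() else "")
    im,d=arm.get_image(cam); P=cloud(cam,d); x,y,z=P[...,0],P[...,1],P[...,2]
    m=(d>0)&(np.hypot(x-.5528,y+.168)<.03)&(z>.06)&(z<.12)
    q=P[m]; c=(q[:,:2].min(0)+q[:,:2].max(0))/2; print(cam,"knob",c,m.sum())
    for n,zz in (("pull_knob",.108),("jaw_index",.037),("mark_line",.039)):
        r=arm.mark_of(cam,n)
        if r: print(n,r[0]["conf"],at_z(cam,r[0]["at"],zz))
arm.move_pose([.553,-.168,.22],ori(1.6))
arm.move_straight([.553,-.168,.13],vel=.2)
print("touch",arm.move_straight([.553,-.168,.070],vel=.07,threshold=6))
arm.set_gripper(0,60); s=arm.get_state(); print(s["grip_width"],s["gripper_force"],s["contact_force"],s["eef_pos"],s["time_s"])
E
```

```text
top obst 0   
top knob [ 0.553  -0.1691] 74
pull_knob 0.74 [ 0.5536 -0.1755  0.108 ]
jaw_index 0.73 [ 0.629  -0.2575  0.037 ]
mark_line 0.62 [ 0.5515 -0.2783  0.039 ]
side obst 0   
side knob [ 0.5538 -0.1683] 140
pull_knob 0.6 [ 0.5572 -0.1675  0.108 ]
mark_line 0.5 [ 0.55  -0.28   0.039]
touch False
0.020567601434078497 58.54270935058594 [-0.4201  0.339   2.5391] [ 0.5533 -0.168   0.0703] 18.65
```

Knob is held. Pulling about 72 mm along the jig's -x, then checking pointer against mark.

```bash
python3 - <<'E'
from h import *
np.set_printoptions(precision=4,suppress=True)
p=np.array([.5533,-.168,.0703]); a=np.radians(1.6)
arm.move_straight(p-.072*np.array([np.cos(a),np.sin(a),0]),vel=.05)
arm.hold(.2); s=arm.get_state(); print(s["grip_width"],s["gripper_force"],s["contact_force"],s["eef_pos"],s["time_s"])
for cam in ("top","side"):
    im,d=arm.get_image(cam); cv2.imwrite(f"pics/r_{cam}.png",im); np.save(f"/tmp/r_{cam}.npy",d)
    for n,zz in (("jaw_index",.037),("mark_line",.039)):
        for r in arm.mark_of(cam,n)[:2]: print(cam,n,r["conf"],np.round(r["at"],1),at_z(cam,r["at"],zz))
a=cv2.imread("pics/r_side.png")[215:290,280:380]; b=cv2.imread("pics/r_top.png")[185:260,290:390]
cv2.imwrite("pics/r.png",np.hstack([cv2.resize(i,(400,300),interpolation=cv2.INTER_CUBIC) for i in (a,b)]))
E
```

```text
0.02044957454650583 59.17911171913147 [11.1905 -0.0906 -9.8061] [ 0.4843 -0.1696  0.0703] 20.4333
top jaw_index 0.59 [220.5 330.6] [ 0.5498 -0.2466  0.037 ]
top mark_line 0.51 [225.1 341.4] [ 0.5517 -0.2827  0.039 ]
side jaw_index 0.89 [248.1 321.1] [ 0.5715 -0.2442  0.037 ]
side mark_line 0.42 [256.5 321.5] [ 0.5507 -0.2759  0.039 ]
```

View pics/r.png

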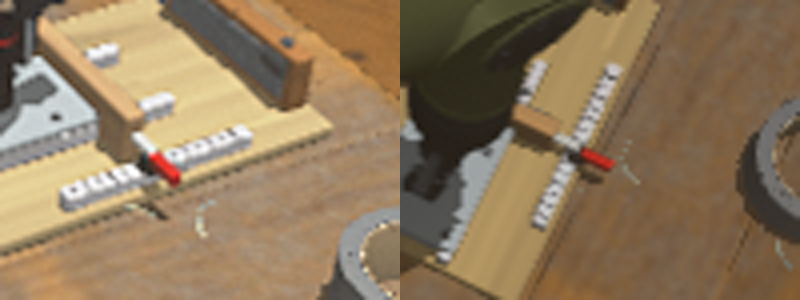

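Both views show the white pointer nearly in line with the red mark (side crop, about (150,152)). I refine this at pixel level.

```bash
python3 - <<'E'
from h import *
np.set_printoptions(precision=4,suppress=True)
a=np.radians(1.6); R=np.array([[np.cos(a),np.sin(a)],[-np.sin(a),np.cos(a)]]); O=np.array([.5978,-.1665])
out=[]
for cam in ("side","top"):
    p=arm.camera_params(cam); im=cv2.imread(f"pics/r_{cam}.png"); S=14
    c0=(302,237) if cam=="side" else (316,208); w,h=(28,28)
    big=cv2.resize(im[c0[1]:c0[1]+h,c0[0]:c0[0]+w],None,fx=S,fy=S,interpolation=cv2.INTER_NEAREST)
    b,g,r=[im[...,i].astype(int) for i in range(3)]
    red=(r>90)&(r>2*g)&(r>2*b); red[:c0[1]]=0; red[c0[1]+h:]=0; red[:,:c0[0]]=0; red[:,c0[0]+w:]=0
    q=np.array([R@(at_z(cam,rc,.039)[:2]-O) for rc in np.argwhere(red)])
    print(cam,"red jig xy mid",(q.min(0)+q.max(0))/2,q.mean(0),q.min(0),q.max(0))
    mx=(np.median(q[:,0]))
    # overlay: jig-frame lines at mark x and +-4mm at z .037, y -.075..-.125
    for dx,col in((-.004,(255,255,0)),(0,(0,255,0)),(.004,(255,255,0))):
        X=np.array([[*(O+R.T@np.array([mx+dx,y])),.038] for y in (-.076,-.126)])
        uv=cv2.projectPoints(X,cv2.Rodrigues(np.array(p["R"]))[0],np.array(p["t"],float),np.array(p["intrinsics"]),np.array(p["dist"]))[0][:,0]
        uv=((uv-c0+.5)*S).round().astype(int); cv2.line(big,tuple(map(int,uv[0])),tuple(map(int,uv[1])),col,1)
    out.append(big)
cv2.imwrite("pics/z.png",np.hstack(out))
E
```

```text
side red jig xy mid [-0.0514 -0.1078] [-0.0518 -0.1084] [-0.0573 -0.1224] [-0.0454 -0.0933]
top red jig xy mid [-0.0509 -0.1068] [-0.0507 -0.1069] [-0.0556 -0.1192] [-0.0463 -0.0943]
```

View pics/z.png

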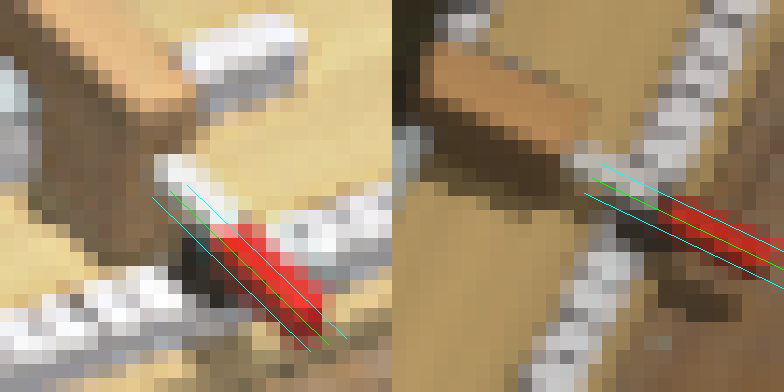

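The pointer sits about 2–3 mm on the +x side of the mark in both views: the arm gave way to 69 mm under the spring. I pull 3 mm more, verify, and hand in if it holds.

```bash
python3 - <<'E'
from h import *
np.set_printoptions(precision=4,suppress=True)
p=np.array([.5533,-.168,.0703]); a=np.radians(1.6)
arm.move_straight(p-.075*np.array([np.cos(a),np.sin(a),0]),vel=.02)
arm.hold(.6); s=arm.get_state(); print(s["grip_width"],s["gripper_force"],s["contact_force"],s["eef_pos"],s["time_s"],np.abs(s["dq"]).max())
out=[]
for cam,c0 in (("side",(302,237)),("top",(316,208))):
    im,d=arm.get_image(cam); cv2.imwrite(f"pics/f_{cam}.png",im)
    out.append(cv2.resize(im[c0[1]:c0[1]+28,c0[0]:c0[0]+28],None,fx=14,fy=14,interpolation=cv2.INTER_NEAREST))
    if cam=="side":
        P=cloud(cam,d); m=(d>0)&(np.hypot(P[...,0]-.4835,P[...,1]-.2615)<.1)&(P[...,2]>.094)&(P[...,2]<.115)
        print(m.sum(), m.sum() and cv2.minAreaRect(P[m][:,:2].astype(np.float32)*1000))
cv2.imwrite("pics/f.png",np.hstack(out))
E
```

```text
0.020765533882767903 59.30534899234772 [ 11.2408  -0.6916 -10.2401] [ 0.4814 -0.1697  0.0703] 21.6333 0.1339244475908256
265 ((484.1040954589844, 261.2634582519531), (47.72418212890625, 136.23828125), 6.9521870613098145)
```

View pics/f.png

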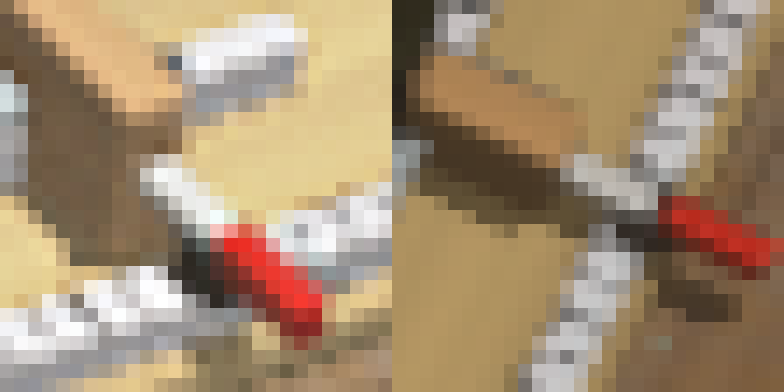

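The white pointer now runs straight into the red bar in both views: side (225,225), top (660,200). The set is still upright in the tray and the grip is firm, so I hand in.

```bash
python3 -c "
from station import arm
print(arm.finish_job())"
```

```text
the job is handed in; nothing more can be done
None
```

I handed the job in at about 22 s: the boxed set stands upright and centred in the red tray, and the gripper holds the knob with the white pointer level with the red mark by eye; no verdict came back.

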